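Dipstick check of a gear unit's oil level

TASK

Check the oil in the film-drive gear unit: pick the wiped dipstick off the drip tray, push it gently down the unit's dipstick tube until its collar sits flat on the tube's mouth, then draw it right out again. Finish while still holding it up for reading, without putting it down or letting go: rod level and still in the gripper, at least a hand's breadth (100 mm) above the bench, its tip over the drip tray so that nothing drips on the mat. Leave the bottle, the spanner and the film core alone.

Things in the scene. Friction and masses are not known exactly. Their poses are not given: they have to be found in the camera images.
- dipstick: Loose dipstick, about 70 g: straight steel rod 7 mm thick with a rounded tip and two oil marks near it, aluminium stop collar (disc 30 mm across), round black plastic handle 18 mm thick. Origin: centre of the collar's stop face; +x along the rod to the handle. Tip at x = -150 mm, collar 0 to 6, handle 6 to 68, mass centre about -38. It starts level on the tray, axis 33.5 mm above the bench.
- dipstick_tip (a point): The very tip of the dipstick's rod, 150 mm from the dipstick's origin along its -x.
- dipstick_tube: Fixed steel guide tube on the gear unit's front. Origin: centre of its mouth, 155 mm above the bench. +z is its axis, pointing up and out of the mouth, 45 degrees from vertical. Bore 13 mm across, 156 mm long, belled to 21 mm at the mouth; rim 27 mm across. It stands 64 mm out of the housing. The dipstick slides in freely by its 150 mm until the collar stops on the rim.
- gear_unit: Fixed grey gear unit with motor. Origin: on the bench under the centre of the tube's mouth; +x is the level direction in which the tube leans out. Housing from x = -45 to -175 mm, 120 mm wide in y, 165 mm high (plug on top to 177); the motor reaches along +y to 214 mm, its terminal box 169 mm high; a shaft stub reaches to y = -124 mm.
- drip_tray: Fixed blue plastic tray 180 mm (x) by 160 mm (y), 40 mm high, walls 4 mm. Origin: centre of its underside. Two open notches at y = 0, 9 mm wide and 10 mm deep, in the +x end wall and in a rib at x = -30 mm, carry the dipstick's rod: it starts along the tray's x axis, with collar and handle outside beyond the +x wall, free all round.
- oil_bottle: Bystander: white bottle, 62 mm in diameter, 170 mm high, standing. Origin: centre of its underside.
- spanner: Bystander: steel spanner lying flat on the bench.
- film_core: Bystander: white plastic film core (ring), 84 mm in diameter, 45 mm high, standing on end. Origin: centre of its underside.

How it is judged:
On the way, in this order (a step that is already met when the one before it is completed fails the run):
1. the dipstick is fully home: collar flat on the mouth of the tube (z of dipstick in the frame of dipstick_tube below 0.0035 m and x of dipstick in the frame of dipstick_tube between -0.006 and 0.006 m and y of dipstick in the frame of dipstick_tube between -0.006 and 0.006 m and angle between the x axis of dipstick and the z axis of dipstick_tube, either way round below 0.08 rad), for 0.2 s.
2. the dipstick is drawn right out: its tip is clear of the tube's mouth (z of dipstick_tip in the frame of dipstick_tube above 0.003 m), for 0.1 s.
At the end, for the whole second after the job is handed in: After having been home in the tube (collar within 3.5 mm of the rim) and right out again, the dipstick is held still in the fingers, level within 10 degrees, tip and collar at least 90 mm above the bench, the tip over the drip tray (within its outline), touching neither tray nor gear unit (angle between dipstick's own x axis and vertical between 1.4 and 1.74 rad and height (world z) of each of dipstick_tip, dipstick above 0.09 m and x of dipstick_tip in the frame of drip_tray between -0.09 and 0.09 m and y of dipstick_tip in the frame of drip_tray between -0.08 and 0.08 m and contact force between dipstick and the fingers above 1 N and contact force between dipstick and drip_tray below 0.1 N and contact force between dipstick and gear_unit below 0.1 N and linear speed of dipstick below 0.03 m/s and angular speed of dipstick below 0.3 rad/s); the arm keeps its last pose, push and grip.
It fails at once if the dipstick is forced: pressed on the gear unit or its tube with more than 50 N (contact force between dipstick and gear_unit above 50 N).
It fails at once if the oil bottle is pushed away or tipped (distance of oil_bottle from where it was at the start of the episode above 0.03 m or angle between oil_bottle's own z axis and vertical above 0.3 rad).
It fails at once if the spanner is pushed away (distance of spanner from where it was at the start of the episode above 0.03 m).
It fails at once if the film core is pushed away or tipped (distance of film_core from where it was at the start of the episode above 0.03 m or angle between film_core's own z axis and vertical above 0.3 rad).
It also fails if it takes over 56 s, if anything falls off the work surface, if the arm or the gripper's body presses on something with over 40 N, if the wrist force passes 120 N, or if a joint passes its speed limit or range.

ROBOT

A 6-joint arm with a two-finger parallel gripper is mounted at the origin on the work surface. World frame = base frame: x ahead of the robot, y to its left, z up, the work surface at z = 0. Lengths are in m, angles in rad, forces in N, time in s.
With the tool pointing down it reaches from about 0.2 to 0.875 m from the base axis. Payload 3.4 kg.
Tool frame: the origin (TCP) lies between the finger pads; the fingertips stand r.nose_length ahead of it and the grasp point (between the pads) lies 11 mm behind it (r.nose_length is the distance from the TCP to the fingertips, in m); z points along the fingers, y is the line along which they close (so a half turn about z gives the same grasp; the last joint's range is limited). The gripper opens to 94 mm and grips with 3 to 60 N. Pads are 16 mm wide; open, the fingers measure 119 mm over their backs; the gripper's body (75 mm by 177 mm) begins 78 mm behind the grasp point.
Start: joints at [1.148, 0.276, 1.505, -0, 1.361, -0.121], TCP at [0.171, 0.549, 0.213] pointing down, gripper open.
Joint ranges: [-2.89, 2.89], [-0.75, 2.08], [0.22, 2.7], [-1.18, 4.32], [0.11, 2.71], [-2.7, 2.7]. Speed limits (rad/s): [2.57, 2.57, 3.14, 3.14, 3.14, 3.14].

INTERFACE

Orientations are given as a unit quaternion [w, x, y, z].
In Python, from plant import r gives the robot as it stands. Calls block until the motion is done:
- r.move_to(position, orientation): joint-space move of the TCP to a pose.
- r.move_l(position, rot=None, vel=0.15, guard=None): straight line of the TCP; rot=None keeps the orientation; vel is the mean speed in m/s. With guard (N) it stops when the force on the tool has changed by that much, and returns True; else False.
- r.movej(angles): joint-space move.
- r.gripper_to(opening, f_grip=None): finger opening in m; f_grip is the grip in N (None keeps the last); returns when the fingers have stopped.
- r.hold(seconds).
- r.inverse_kinematics(position, orientation): joint angles nearest the present ones, or None.
- r.sense(): the state.
- r.snapshot(name): name is "scene" or "side" or "wrist"; returns (picture, depth): 420x560x3 uint8, red, green, blue; 420x560 float32, m along the optical axis (not along the pixel's ray), 0 where there is no reading.
- r.get_calibration(name): a dict with "fx", "fy", "cx", "cy" (pixels), "D" ([k1, k2, p1, p2, k3] as OpenCV has them; the pictures are not rectified), "position" and "orientation" of the camera in the world. Camera axes: x right, y down, z forward; pixel columns grow to the right and rows downward; lengths in m; the calibration is good to about 2 mm. A picture is of the moment at which its call begins: read the wrist's pose just before it. get_calibration takes no time and is no camera call; for the wrist camera it gives the pose at the moment of the call.
A pose or a line that the arm cannot do raises r.PlanningError and nothing moves.
- r.sign_off(): hands the job in; it is judged then, once.
Trained networks look in the newest picture that a camera, given by its name, has taken for a name from the list of things; names that differ only in an ending like _2 or _b are one class to them, and where a whole thing is asked for, a point or a joint stands for the part that bears it (a point fixed in the world has none). Each returns a list of dicts, best first, with "conf" (0 to 1); they miss things now and then, are a little off and sometimes report something else, mostly with a low value. They report only what shows in the picture. A call takes as long as a camera call.
- r.spot_in(name, camera): "centre" ([column, row] in pixels, amid what is visible of it).
- r.pinpoint(name, camera): "centre" ([column, row] in pixels: a listed point, or the origin of a listed thing).
The state is a dict: "t": time; "joints": joint angles; "dq": joint speeds; "joint_efforts": joint torques, N m; "ee_pos": TCP position; "tool_rot": TCP orientation; "wrist_force": force on the tool from outside, world axes, zero at the start; "torque": the same for the moment, N m; "opening": finger opening in m; "finger_force": force on a finger pad.
Only numpy, scipy, OpenCV 4.12 (cv2) and the standard library are available. Lean on these libraries where they do the work, as an engineer would, in place of code of your own. Each camera call takes 0.05 s, during which the arm holds its last target. There are 200 camera calls.

## Working session

There is one attempt and no reset: what is moved stays moved. The work goes in short steps, each a Python script; the robot and the scene stay as the last script left them, time stands still between calls to the robot, and variables do not carry over. Pictures are saved under pics/ and viewed, at most 10 in all, crops included, and the job is handed in when it is done.

```bash
ls; mkdir -p pics
cat > h.py <<'E'
import numpy as np, cv2
from plant import r
from scipy.spatial.transform import Rotation as R
def q2R(q): return R.from_quat([q[1],q[2],q[3],q[0]])
def R2q(m):
    q=R.from_matrix(m).as_quat(); return [float(q[3]),*map(float,q[:3])]
def snap(n,f=None):
    c=r.get_calibration(n); p,d=r.snapshot(n)
    if f: cv2.imwrite('pics/'+f,p[:,:,::-1])
    return p,d,c
def ray(c,px):
    K=np.array([[c['fx'],0,c['cx']],[0,c['fy'],c['cy']],[0,0,1]])
    u=cv2.undistortPoints(np.array([[px]],float),K,np.array(c['D'],float))[0,0]
    return np.array(c['position']),q2R(c['orientation']).apply([u[0],u[1],1])
def at_z(c,px,z):
    o,v=ray(c,px); return o+v*(z-o[2])/v[2]
def at_d(c,px,d):
    o,v=ray(c,px); return o+v*d
def cloud(c,d):
    vv,uu=np.nonzero(d>0)
    K=np.array([[c['fx'],0,c['cx']],[0,c['fy'],c['cy']],[0,0,1]])
    n=cv2.undistortPoints(np.stack([uu,vv],1)[:,None].astype(float),K,np.array(c['D'],float))[:,0]
    z=d[vv,uu]
    return q2R(c['orientation']).apply(np.c_[n*z[:,None],z])+np.array(c['position']),uu,vv
E
python3 - <<'E'
from h import *
print(r.nose_length, r.sense())
for n in ['scene','side','wrist']:
    p,d,c=snap(n,n+'0.png'); print(n,np.round(c['position'],3),np.round(q2R(c['orientation']).as_matrix()[:,2],2),c['fx'],(d>0).mean())
    for t in ['dipstick','dipstick_tip','dipstick_tube','gear_unit','drip_tray','oil_bottle','spanner','film_core']:
        for o in r.pinpoint(t,n)[:2]: 
            px=o['centre']; i,j=int(round(px[1])),int(round(px[0])); 
            if not(0<=i<420 and 0<=j<560): continue
            print(t,np.round(px,1),round(o['conf'],2),np.round(at_d(c,px,d[i,j]),3))
print(r.sense()['t'])
a=cv2.imread('pics/scene0.png');b=cv2.imread('pics/side0.png')
E
```

```text
pics
plant.py
0.008 {'t': 0.0, 'joints': array([ 1.14802270e+00,  2.76552668e-01,  1.50610286e+00, -4.94196252e-05,
        1.36066515e+00, -1.20977600e-01]), 'dq': array([ 0.00076299, -0.00027144, -0.00048914, -0.00057204,  0.00076579,
        0.00027234]), 'joint_efforts': array([ 2.16255489e-04, -4.04592133e+01, -2.37224150e+01,  6.98849908e-02,
        3.45053547e-02, -1.35718783e-04]), 'ee_pos': array([0.17069891, 0.54851534, 0.21264091]), 'tool_rot': array([-2.08746514e-04,  1.50320827e-01,  9.88636891e-01, -8.38765184e-04]), 'wrist_force': array([-0.09541838, -0.45906118, -0.1581663 ]), 'torque': array([ 0.01990943, -0.01676109, -0.01226752]), 'finger_force': 0.0, 'opening': 0.0940596026785592}
scene [1.099 0.927 1.098] [-0.34 -0.64 -0.69] 456.34106516391046 0.9961734693877551
dipstick [315.1 271.7] 0.52 [0.584 0.188 0.049]
dipstick_tip [363.4 270.9] 0.46 [0.426 0.226 0.007]
dipstick_tube [276.1 159.3] 0.49 [ 0.49  -0.254  0.148]
gear_unit [279.9 191.4] 0.61 [ 0.477 -0.246  0.001]
drip_tray [343.4 277.3] 0.68 [0.496 0.219 0.007]
oil_bottle [235.  164.4] 0.78 [ 0.571 -0.453  0.022]
spanner [339.7 359.3] 0.69 [0.661 0.454 0.007]
film_core [231.6 255.5] 0.91 [ 0.776 -0.002  0.03 ]
side [0.383 0.715 0.982] [ 0.17 -0.64 -0.75] 409.7845596550788 0.9957738095238096
dipstick [261.6 289.9] 0.8 [0.578 0.192 0.046]
dipstick [312.5 319.4] 0.23 [0.433 0.237 0.037]
dipstick_tip [310.8 320.7] 0.83 [0.439 0.227 0.008]
dipstick_tube [330.1 155.5] 0.48 [ 0.482 -0.241  0.161]
gear_unit [324.3 189.7] 0.6 [ 0.49  -0.248  0.005]
drip_tray [293.6 316.4] 0.9 [0.485 0.224 0.004]
drip_tray [318.  145.6] 0.31 [ 0.553 -0.459  0.012]
oil_bottle [316.8 145.8] 0.8 [ 0.557 -0.458  0.011]
spanner [202.9 389.3] 0.57 [0.644 0.455 0.009]
film_core [224.  221.6] 0.77 [ 0.753 -0.005  0.045]
wrist [0.095 0.573 0.385] [ 0.26 -0.08 -0.96] 337.32982334185067 0.9959268707482993
1.35
```

View pics/scene0.png

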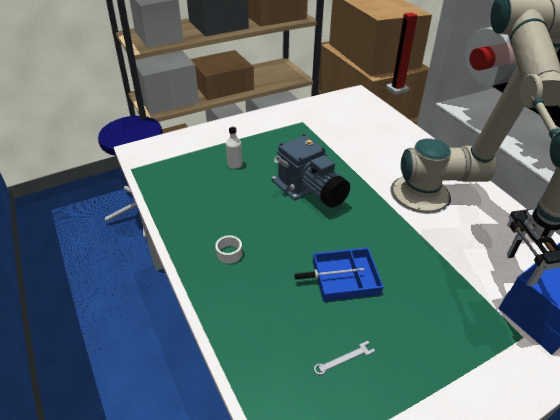

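View pics/side0.png

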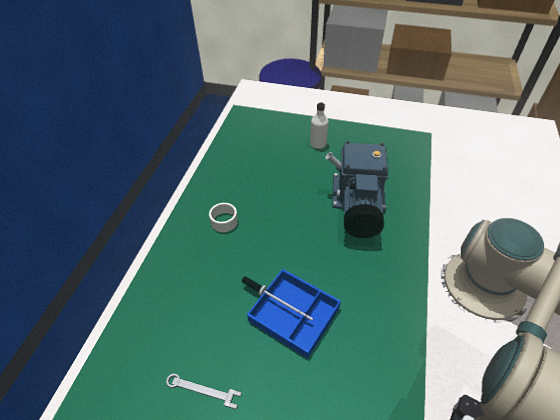

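The pictures show the tray at about (345,275) in the scene view and (294,315) in the side view, with the dipstick's handle pointing toward +x. The tube mouth is at about (276,159) and (330,155), leaning roughly +x. I'll take closer looks with the wrist camera.

```bash
cat >> h.py <<'E'
def down(yaw):  # tool x = -(cos,sin) , z down
    a=np.array([np.cos(yaw),np.sin(yaw),0]); z=np.array([0,0,-1.]); x=-a
    return R2q(np.c_[x,np.cross(z,x),z])
E
python3 - <<'E'
from h import *
for nm,P,yaw,things in [('w_tray',[0.56,0.195,0.24],-0.25,['dipstick','dipstick_tip','drip_tray']),('w_tube',[0.54,-0.24,0.38],0.,['dipstick_tube','gear_unit'])]:
    r.move_to(P,down(yaw)); r.hold(.2)
    p,d,c=snap('wrist',nm+'.png'); np.savez(nm+'.npz',d=d,c=np.array(c,dtype=object),p=p)
    print(nm,c['position'],r.sense()['t'],r.sense()['joints'].round(2))
    for t in things:
        for o in r.pinpoint(t,'wrist')[:2]:
            px=o['centre']; i,j=int(round(px[1])),int(round(px[0]))
            if 0<=i<420 and 0<=j<560: print(t,np.round(px,1),round(o['conf'],2),np.round(at_d(c,px,d[i,j]),4))
E
```

```text
w_tray [0.48237259 0.21577664 0.41156999] 3.5083 [ 0.22  0.29  1.42  0.    1.43 -1.1 ]
dipstick [275.  202.9] 0.96 [0.5768 0.1879 0.044 ]
dipstick [486.4 202.1] 0.25 [0.6521 0.4468 0.0052]
dipstick_tip [284.   63.4] 0.62 [0.4316 0.2353 0.0049]
drip_tray [278.4 117.5] 0.9 [0.4877 0.2145 0.0046]
w_tube [ 0.46061217 -0.23907637  0.55132249] 5.5833 [-0.53  0.26  1.13  0.    1.75 -2.11]
dipstick_tube [270.5 138.3] 0.67 [ 0.4901 -0.2483  0.1447]
gear_unit [272.5 129.9] 0.64 [ 0.4796 -0.2456  0.1605]
```

View pics/w_tray.png

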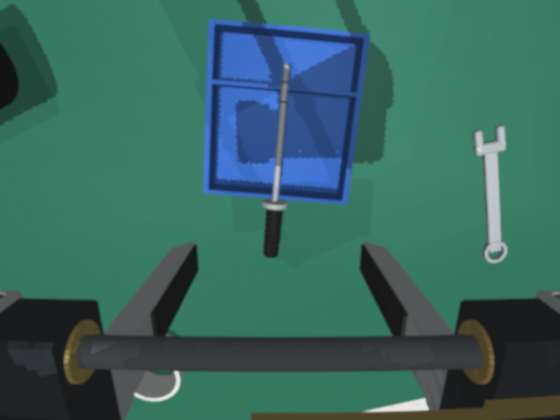

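View pics/w_tube.png

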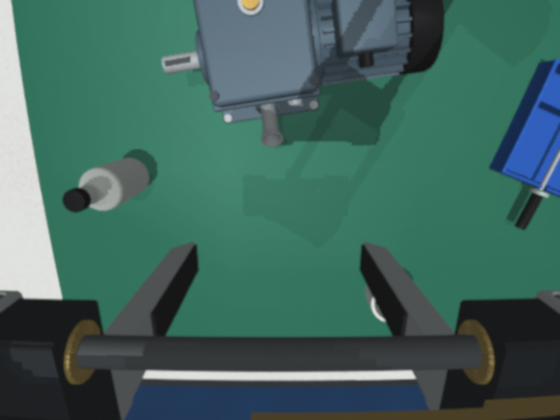

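Tray view: tip at (287,65), collar at (274,205), handle end at (271,256). Tube view: mouth at about (271,138), with the tube running down from the housing's front plate. The yaw is nearly 0. Next I'll fit the geometry.

```bash
python3 - <<'E'
import numpy as np,cv2
from h import *
def ld(n):
    f=np.load(n+'.npz',allow_pickle=True); return f['p'],f['d'],f['c'].item()
p,d,c=ld('w_tray')
for px in [(287,65),(274.5,205),(271,256)]: print(px,at_z(c,px,.0335).round(4))
P,u,v=cloud(c,d)
hsv=cv2.cvtColor(p,cv2.COLOR_RGB2HSV)
# bench height
m=(v<230)&(P[:,2]<.02)&(u>380)&(u<460); print('bench z',np.median(P[m,2]))
rim=(v<230)&(P[:,2]>.036)&(P[:,2]<.046)&(u>195)&(u<375)&(hsv[v,u,0]>105)&(hsv[v,u,1]>150)
rr=cv2.minAreaRect(P[rim,:2].astype(np.float32)); print('tray rim rect',rr,np.median(P[rim,2]))
# dipstick: non-blue/grey points in box above .025
m=(u>255)&(u<300)&(v>50)&(v<262)&(P[:,2]>.025)&(hsv[v,u,1]<120); Q=P[m]
h=Q[(v[m]>212)]; print('handle',len(h),h.mean(0).round(4),h.min(0).round(4),h.max(0).round(4))
vx=cv2.fitLine(Q[:,:2].astype(np.float32),cv2.DIST_HUBER,0,.01,.01).ravel(); print('line',vx,np.degrees(np.arctan2(vx[1],vx[0])),len(Q))
p,d,c=ld('w_tube')
P,u,v=cloud(c,d); hs=cv2.cvtColor(p,cv2.COLOR_RGB2HSV)
m=(u<100)&(v>250)&(v<290)|((u>250)&(u<340)&(v>215)&(v<240)); print('bench',np.median(P[m,2]))
top=(P[:,2]>.155)&(P[:,2]<.17)&(u>195)&(u<318)&(v<120)
rr=cv2.minAreaRect(P[top,:2].astype(np.float32)); print('housing top',rr,np.median(P[top,2]))
m=(u>245)&(u<300)&(v>95)&(v<150)&(P[:,2]>.1); T=P[m]
front=T[T[:,0]>.44]; print('tube pts',len(front), front.min(0).round(4),front.max(0).round(4))
for vv in range(104,150,3):
    k=m&(v==vv)&(P[:,2]>.08); 
    if k.sum(): print(vv,k.sum(),u[k].min(),u[k].max(),P[k].mean(0).round(4),P[k,2].max().round(4))
E
python3 - <<'E'
import cv2
a=cv2.imread('pics/w_tube.png')[70:170,180:340]
cv2.imwrite('pics/c1.png',cv2.resize(a,(800,500),interpolation=cv2.INTER_CUBIC))
E
```

```text
(287, 65) [0.4374 0.2366 0.0335]
(274.5, 205) [0.5818 0.1859 0.0335]
(271, 256) [0.643  0.1657 0.0335]
bench z 0.0014289957122582964
tray rim rect ((0.4872780442237854, 0.21828018128871918), (0.16352640092372894, 0.1799071729183197), 70.86223602294922) 0.04016914256285775
handle 642 [0.6133 0.1747 0.041 ] [0.5875 0.1588 0.0331] [0.6416 0.1909 0.0449]
line [ 0.9450527  -0.32691815  0.5542124   0.19500293] -19.081823 1801
bench 0.0008633609163044009
housing top ((0.39179670810699463, -0.2615939974784851), (0.1099482998251915, 0.12073023617267609), 8.545370101928711) 0.1651465369007557
tube pts 1171 [ 0.4417 -0.2771  0.1097] [ 0.4991 -0.2148  0.1655]
104 34 246 279 [ 0.4506 -0.2577  0.1323] 0.1407
107 24 255 279 [ 0.4539 -0.253   0.1237] 0.1325
110 22 256 277 [ 0.4575 -0.2534  0.1264] 0.1353
113 17 259 275 [ 0.461  -0.2526  0.1332] 0.1396
116 16 261 276 [ 0.4645 -0.2506  0.1388] 0.1423
119 15 262 276 [ 0.4679 -0.25    0.1422] 0.145
122 16 262 277 [ 0.4712 -0.2493  0.1456] 0.1504
125 16 262 277 [ 0.4745 -0.2493  0.1489] 0.1526
128 16 263 278 [ 0.4778 -0.248   0.1529] 0.158
131 16 263 278 [ 0.4808 -0.2479  0.1601] 0.164
134 20 262 281 [ 0.4846 -0.2469  0.152 ] 0.1645
137 22 261 282 [ 0.4883 -0.247   0.1488] 0.1597
140 21 261 281 [ 0.4917 -0.2476  0.1491] 0.1566
143 18 262 279 [ 0.4953 -0.2482  0.1487] 0.1526
146 6 268 273 [ 0.4991 -0.2483  0.1458] 0.1463
```

View pics/c1.png

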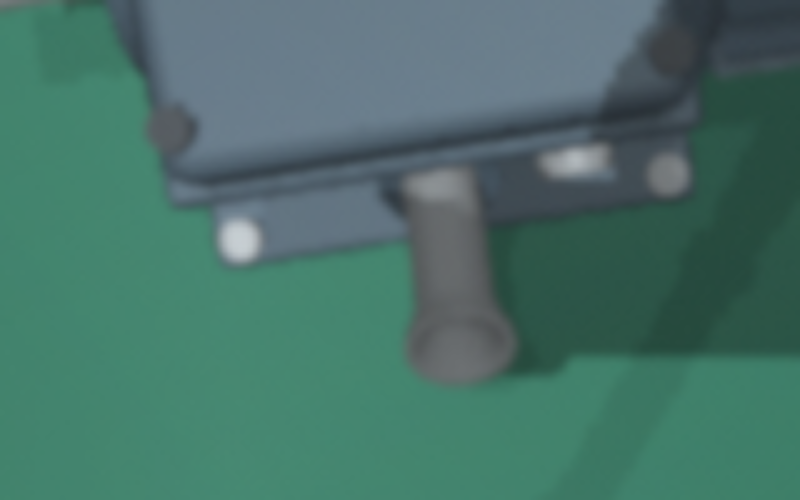

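```bash
cat >> h.py <<'E'
s=np.sqrt(.5); G=0.032
def tilt(psi):
    c_,s_=np.cos(psi),np.sin(psi); a=np.array([s*c_,s*s_,s]); z=np.array([s*c_,s*s_,-s]); x=-a
    return a,z,np.c_[x,np.cross(z,x),z]
def tcp(O,a,z): return np.array(O)+G*a+.011*z
PSI=np.radians(8.8)
E
python3 - <<'E'
from h import *
f=np.load('w_tube.npz',allow_pickle=True); c=f['c'].item()
M=at_z(c,(272.2,138.5),.155); print('mouth',M)
e=[at_z(c,(180+x/5,70+y/5),.165)[:2] for x,y in [(205,178),(590,118)]]
w=e[1]-e[0]; print('front edge yaw',np.degrees(np.arctan2(-w[0],w[1])))
# other cameras
for n in ['scene','side']:
    r.snapshot(n); cc=r.get_calibration(n)
    for o in r.pinpoint('dipstick_tube',n)[:1]: print(n,o['conf'],at_z(cc,o['centre'],.155))
a,z,m=tilt(PSI); q=R2q(m)
for D in [.25,.19,.1,.0]:
    j=r.inverse_kinematics(tcp(M+D*a,a,z),q); print(D,tcp(M+D*a,a,z).round(3),None if j is None else j.round(2))
yaw=np.radians(-19.15); O=np.array([.5793,.1866,.0335]); h=np.array([np.cos(yaw),np.sin(yaw),0])
for hz in [.1,0]:
    j=r.inverse_kinematics(tcp(O+[0,0,hz],h,np.array([0,0,-1.])),down(yaw)); print(hz,j)
E
```

```text
mouth [ 0.48957781 -0.24606552  0.155     ]
front edge yaw 8.474655496924125
scene 0.65 [ 0.49695574 -0.22092629  0.155     ]
side 0.63 [ 0.47790471 -0.24087182  0.155     ]
0.25 [ 0.694 -0.214  0.347] None
0.19 [ 0.652 -0.221  0.304] None
0.1 [ 0.59  -0.231  0.241] None
0.0 [ 0.52  -0.241  0.17 ] None
0.1 [ 1.71653200e-01  4.23064256e-01  1.51115983e+00 -4.44089210e-16
  1.20736857e+00 -1.06491258e+00]
0 [ 1.71653200e-01  5.15270524e-01  1.63117602e+00 -4.44089210e-16
  9.95146110e-01 -1.06491258e+00]
```

```bash
cat >> h.py <<'E'
def rolled(a,phi,sg):
    """tool pose with rod axis a (to handle) = -sg*toolx; phi=0: z in the vertical plane, pointing down"""
    a=np.array(a)/np.linalg.norm(a); z=np.array([0,0,-1.])+a*a[2]; z/=np.linalg.norm(z)
    z=R.from_rotvec(phi*a).apply(z); x=-sg*a
    return a,z,np.c_[x,np.cross(z,x),z]
E
python3 - <<'E'
from h import *
M=np.array([.4896,-.2461,.155])
a0=tilt(PSI)[0]
yaw=np.radians(-19.15); O=np.array([.5793,.1866,.0335]); h=np.array([np.cos(yaw),np.sin(yaw),0])
for sg in (1,-1):
    print('grasp',sg,[r.inverse_kinematics(tcp(O+[0,0,k],*rolled(h,0,sg)[:2]),R2q(rolled(h,0,sg)[2])) is not None for k in (0,.1,.2)])
    for ph in np.radians(np.arange(-180,180,15)):
        a,z,m=rolled(a0,ph,sg)
        js=[r.inverse_kinematics(tcp(M+D*a,a,z),R2q(m)) for D in (.18,.1,0)]
        if any(j is not None for j in js): print(sg,np.degrees(ph).round(),z.round(2),[None if j is None else j.round(2).tolist() for j in js])
E
```

```text
grasp 1 [True, True, True]
1 -60.0 [ 0.48 -0.8  -0.35] [None, None, [-0.04, 0.38, 2.39, 4.29, 1.03, 0.49]]
1 -45.0 [ 0.6  -0.62 -0.5 ] [None, None, [-0.28, 0.19, 2.42, 3.98, 0.62, 0.5]]
1 -30.0 [ 0.68 -0.4  -0.61] [[-0.37, 0.05, 1.96, -0.52, 0.26, -1.43], None, [-0.6, 0.06, 2.37, 2.87, 0.21, 1.33]]
1 -15.0 [ 0.71 -0.15 -0.68] [[-0.59, 0.05, 1.89, 0.61, 0.5, -2.64], None, [-0.87, 0.06, 2.27, 1.36, 0.48, 2.64]]
1 105.0 [-0.33  0.93  0.18] [[-0.71, 1.1, 0.77, 1.4, 2.63, -2.67], None, None]
grasp -1 [True, True, True]
-1 -60.0 [ 0.48 -0.8  -0.35] [None, None, [-0.04, 0.38, 2.39, 4.29, 1.03, -2.65]]
-1 -45.0 [ 0.6  -0.62 -0.5 ] [None, None, [-0.28, 0.19, 2.42, 3.98, 0.62, -2.64]]
-1 -30.0 [ 0.68 -0.4  -0.61] [[-0.37, 0.05, 1.96, -0.52, 0.26, 1.71], None, [-0.6, 0.06, 2.37, 2.87, 0.21, -1.81]]
-1 -15.0 [ 0.71 -0.15 -0.68] [[-0.59, 0.05, 1.89, 0.61, 0.5, 0.5], [-0.7, 0.03, 2.06, 0.91, 0.45, 0.11], [-0.87, 0.06, 2.27, 1.36, 0.48, -0.5]]
-1 0.0 [ 0.7   0.11 -0.71] [[-0.76, 0.12, 1.78, 0.81, 0.88, 0.23], [-0.87, 0.12, 1.94, 0.93, 0.85, -0.01], [-1.03, 0.15, 2.13, 1.06, 0.84, -0.35]]
-1 15.0 [ 
[... 306 characters left out ...]
 [[-0.9, 0.54, 1.34, 0.93, 1.77, 0.12], [-0.97, 0.54, 1.49, 0.87, 1.73, -0.04], [-1.07, 0.58, 1.64, 0.79, 1.67, -0.24]]
-1 60.0 [ 0.22  0.91 -0.35] [[-0.88, 0.7, 1.18, 0.98, 2.01, 0.15], [-0.94, 0.7, 1.33, 0.88, 1.97, -0.02], [-1.03, 0.72, 1.48, 0.77, 1.9, -0.22]]
-1 75.0 [ 0.03  0.98 -0.18] [[-0.84, 0.85, 1.02, 1.06, 2.24, 0.21], [-0.89, 0.84, 1.18, 0.92, 2.2, 0.01], [-0.97, 0.87, 1.34, 0.76, 2.13, -0.21]]
-1 90.0 [-0.15  0.99  0.  ] [[-0.78, 0.98, 0.89, 1.19, 2.45, 0.31], [-0.83, 0.98, 1.05, 0.98, 2.42, 0.06], [-0.9, 1.0, 1.21, 0.76, 2.34, -0.2]]
-1 105.0 [-0.33  0.93  0.18] [[-0.71, 1.1, 0.77, 1.4, 2.63, 0.47], [-0.76, 1.09, 0.95, 1.08, 2.62, 0.12], [-0.83, 1.11, 1.12, 0.76, 2.55, -0.22]]
```

Run:
```python
from h import *
yaw=np.radians(-19.15); O=np.array([.5793,.1866,.0335]); h=np.array([np.cos(yaw),np.sin(yaw),0])
a,z,m=rolled(h,0,-1); q=R2q(m)
r.move_to(tcp(O+[0,0,.12],a,z),q)
r.move_l(tcp(O,a,z),vel=.12,guard=8)
r.gripper_to(0.0,38); x=r.sense(); print(x['t'],x['ee_pos'],x['opening'],x['finger_force'],x['wrist_force'])
r.move_l(tcp(O+[0,0,.20],a,z),vel=.15); r.hold(.2)
x=r.sense(); print(x['t'],x['opening'],x['finger_force'],x['wrist_force'],x['joints'].round(2))
snap('wrist','w_held.png')
```

```text
11.675 [0.60952099 0.17607799 0.02249453] 0.01734228875229639 37.99613356590271 [-0.56698771 -0.37731523  0.84800098]
13.3583 0.016677574219256756 37.995845675468445 [-0.10121947 -0.10963506  0.17775078] [ 0.17  0.36  1.36 -0.    1.42  2.08]
```

View pics/w_held.png

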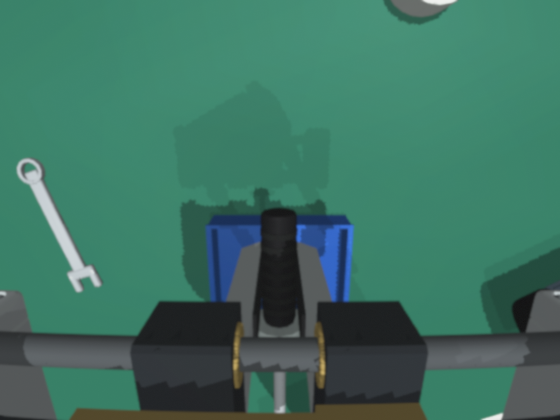

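```bash
cat >> h.py <<'E'
M=np.array([.4896,-.2461,.155]); PHI=np.radians(6)
A,Z,MM=rolled(tilt(PSI)[0],PHI,-1); QI=R2q(MM)
E
python3 - <<'E'
from h import *
for P in [np.array([.60,0.0,.34]),M+.18*A]:
    print(r.inverse_kinematics(tcp(P,A,Z),QI).round(2)); r.move_to(tcp(P,A,Z),QI)
r.hold(.3); x=r.sense(); print(x['t'],x['wrist_force'],x['opening'])
t=M+.03*A; print('expected tip',t.round(4))
ims=[]
for n in ['scene','side']:
    p,d,c=snap(n); np.savez('pre_'+n,p=p,d=d,c=np.array(c,dtype=object))
    K=np.array([[c['fx'],0,c['cx']],[0,c['fy'],c['cy']],[0,0,1]]);Rm=q2R(c['orientation']).inv()
    pr=lambda X:cv2.projectPoints(Rm.apply(np.atleast_2d(X)-c['position']),np.zeros(3),np.zeros(3),K,np.array(c['D'],float))[0][:,0]
    print(n,'proj tip,mouth,O',pr([t,M,M+.18*A]).round(1).tolist())
    for nm in ['dipstick_tip','dipstick_tube','dipstick']:print(nm,[(np.round(o['centre'],1),round(o['conf'],2)) for o in r.pinpoint(nm,n)[:2]])
    m=pr(t)[0].astype(int); x0,y0=m[0]-40,m[1]-37
    b=cv2.resize(p[y0:y0+75,x0:x0+80,::-1],(400,375),interpolation=cv2.INTER_CUBIC)
    for X in (t,M,M+.18*A):
        u=((pr(X)[0]-[x0,y0]+.5)*5).astype(int); cv2.circle(b,tuple(map(int,u)),2,(0,0,255),-1)
    print('crop origin',x0,y0); ims.append(b)
cv2.imwrite('pics/pre.png',np.hstack(ims))
E
```

```text
[-0.38 -0.05  1.82  0.66  0.83  0.67]
[-0.81  0.17  1.73  0.84  1.02  0.19]
15.9083 [-0.06431418  0.0528278  -0.70317302] 0.01674918288725763
expected tip [ 0.5106 -0.2429  0.1762]
scene proj tip,mouth,O [[272.3, 155.9], [277.2, 158.8], [245.6, 140.0]]
dipstick_tip [(array([270.8, 157.2]), 0.58)]
dipstick_tube [(array([277.2, 159.4]), 0.61)]
dipstick [(array([244.1, 141.3]), 0.57)]
crop origin 232 118
side proj tip,mouth,O [[321.3, 149.9], [327.8, 155.7], [286.3, 118.9]]
dipstick_tip [(array([323.9, 148.8]), 0.47), (array([223.6, 221.9]), 0.42)]
dipstick_tube [(array([328.7, 158.2]), 0.65)]
dipstick [(array([288. , 115.2]), 0.59)]
crop origin 281 112
```

View pics/pre.png

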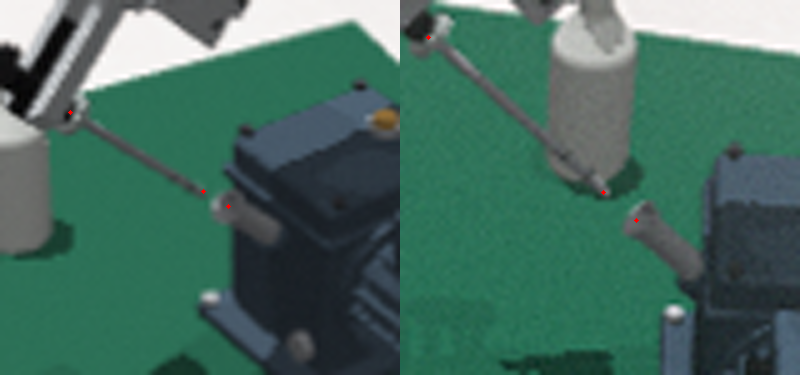

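Both views show the tip in line with the mouth to about 1 px (2 mm), within the bell's 7 mm clearance. I'll insert with a guard.

Run:
```python
from h import *
E=MM  # tool axes: x=A
f0=r.sense()['wrist_force']
for D in [.14,.12,.09,.06,.03,.012]:
    g=r.move_l(tcp(M+D*A,A,Z),vel=.06,guard=6)
    r.hold(.1); x=r.sense(); f=MM.T@(x['wrist_force']-f0)
    d=(x['ee_pos']-tcp(M,A,Z))
    print(D,g,round(x['t'],2),'f tool xyz',f.round(1),'pos tool',(MM.T@d).round(4),'op',x['opening'].round(4),x['torque'].round(2))
    if g: break
```

```text
Traceback (most recent call last):
AttributeError: 'float' object has no attribute 'round'
```

```bash
cat >> h.py <<'E'
def ins(Ds,f0,off=np.zeros(3),guard=6,vel=.06):
    for D in Ds:
        g=r.move_l(tcp(M+off+D*A,A,Z),vel=vel,guard=guard)
        r.hold(.1); x=r.sense(); f=MM.T@(x['wrist_force']-f0)
        print(D,g,round(x['t'],2),'f tool',f.round(1),'pos tool',(MM.T@(x['ee_pos']-tcp(M,A,Z))).round(4),round(x['opening'],4),np.round(x['torque'],2))
        if g: return True
E
python3 - <<'E'
from h import *
f0=np.array([-.06,.05,-.70]); ins([.14,.12,.09,.06,.03,.012],f0)
E
```

```text
0.14 False 17.57 f tool [-0.4  0.3  0.2] pos tool [ 0.1401 -0.      0.    ] 0.0167 [-0.18  0.49  0.03]
0.12 False 18.16 f tool [-0.1  0.2  0.8] pos tool [ 1.203e-01  3.000e-04 -1.000e-04] 0.0174 [-0.14  0.53 -0.01]
0.09 False 18.91 f tool [-0.3  0.5 -0.4] pos tool [ 0.0905  0.0003 -0.0002] 0.0171 [-0.15  0.48  0.06]
0.06 False 19.66 f tool [0.2 0.1 0.5] pos tool [ 0.0605  0.0003 -0.0001] 0.0169 [-0.13  0.51  0.06]
0.03 False 20.41 f tool [-0.3 -0.6 -0.4] pos tool [ 0.0304  0.0003 -0.0001] 0.0167 [-0.07  0.49 -0.01]
0.012 False 20.96 f tool [ 0.3 -0.2 -0.3] pos tool [ 0.0124  0.0002 -0.0001] 0.0174 [-0.12  0.45 -0.02]
```

Run:
```python
from h import *
f0=np.array([-.06,.05,-.70]); ins([.004,-.004,-.009],f0,guard=7,vel=.02)
r.hold(.3); x=r.sense(); print(x['t'],MM.T@(x['wrist_force']-f0))
ims=[]
for n in ['scene','side']:
    p,d,c=snap(n)
    K=np.array([[c['fx'],0,c['cx']],[0,c['fy'],c['cy']],[0,0,1]])
    m=cv2.projectPoints(q2R(c['orientation']).inv().apply((M-c['position'])[None]),np.zeros(3),np.zeros(3),K,np.array(c['D'],float))[0][0,0].astype(int)
    ims.append(cv2.resize(p[m[1]-30:m[1]+30,m[0]-30:m[0]+30,::-1],(400,400),interpolation=cv2.INTER_CUBIC))
cv2.imwrite('pics/home.png',np.hstack(ims))
```

```text
0.004 False 21.61 f tool [ 0.9 -0.3  0.1] pos tool [ 0.0041  0.0001 -0.    ] 0.0169 [-0.15  0.52 -0.03]
-0.004 True 21.99 f tool [ 3.4  0.7 -0.7] pos tool [ 0.0029  0.0003 -0.    ] 0.0173 [-0.08 -0.   -0.09]
22.2917 [ 3.86305699  1.23375377 -1.13308304]
```

View pics/home.png

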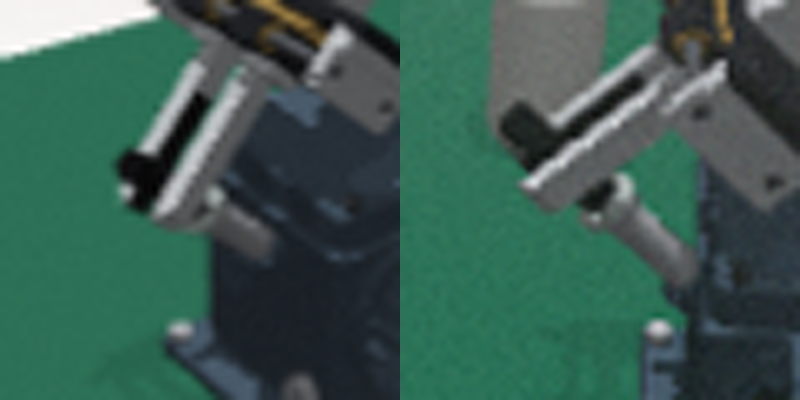

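The collar sits on the rim in both views and contact came at about the expected depth. I'll press a little more to seat it, then draw it out.

Run:
```python
from h import *
f0=np.array([-.06,.05,-.70]); ins([-.006],f0,guard=8,vel=.015)
r.hold(.5); x=r.sense(); print(x['t'],MM.T@(x['wrist_force']-f0),(MM.T@(x['ee_pos']-tcp(M,A,Z))).round(4))
```

```text
-0.006 True 22.81 f tool [ 1.2  0.8 -0.5] pos tool [ 0.003   0.0003 -0.0001] 0.0165 [-0.03  0.33 -0.01]
23.3083 [ 0.44075706 -0.39516272 -0.13954706] [ 0.0039  0.0009 -0.0003]
```

Run:
```python
from h import *
f0=np.array([-.06,.05,-.70])
for k in [.002,.0005]:
    ins([k],f0,guard=18,vel=.01)
for i in range(3):
    r.hold(.2); x=r.sense(); print(x['t'],(MM.T@(x['wrist_force']-f0)).round(1),(MM.T@(x['ee_pos']-tcp(M,A,Z))).round(4))
```

```text
0.002 False 23.79 f tool [4.8 1.4 1. ] pos tool [ 0.003   0.0006 -0.0002] 0.0171 [-0.14 -0.49 -0.19]
0.0005 False 24.19 f tool [8.5 1.4 2.2] pos tool [ 0.003   0.0006 -0.0003] 0.017 [ 0.07 -1.12 -0.31]
24.3917 [8.7 1.4 3. ] [ 0.003   0.0006 -0.0003]
24.5917 [8.9 1.6 2.9] [ 0.003   0.0007 -0.0003]
24.7917 [8.7 1.6 2.9] [ 0.003   0.0006 -0.0003]
```

Run:
```python
from h import *
f0=np.array([-.06,.05,-.70])
ins([.10,.18],f0,guard=None,vel=.1)
r.hold(.2)
P=np.array([.60,0.0,.34]); r.move_to(tcp(P,A,Z),QI)
yaw=np.radians(-19.15); O=np.array([.5793,.1866,.1735]); h=np.array([np.cos(yaw),np.sin(yaw),0])
O=O+.02*h
a,z,m=rolled(h,0,-1); r.move_to(tcp(O,a,z),R2q(m)); r.hold(.8)
x=r.sense(); print(x['t'],x['opening'],x['finger_force'],'exp O,tip',O,O-.15*h)
ims=[]
for n in ['scene','side']:
    p,d,c=snap(n)
    K=np.array([[c['fx'],0,c['cx']],[0,c['fy'],c['cy']],[0,0,1]])
    pr=cv2.projectPoints(q2R(c['orientation']).inv().apply(np.array([O,O-.15*h])-c['position']),np.zeros(3),np.zeros(3),K,np.array(c['D'],float))[0][:,0]
    print(n,pr.round(1).tolist(),[(nm,np.round(o['centre'],1),round(o['conf'],2)) for nm in ['dipstick','dipstick_tip'] for o in r.pinpoint(nm,n)[:1]])
    k=pr.mean(0).astype(int); x0,y0=k-50
    b=cv2.resize(p[y0:y0+100,x0:x0+100,::-1],(400,400),interpolation=cv2.INTER_CUBIC)
    for u in pr: cv2.circle(b,tuple(int(v) for v in (u-[x0,y0]+.5)*4),2,(0,0,255),-1)
    ims.append(b)
cv2.imwrite('pics/fin.png',np.hstack(ims))
```

```text
0.1 False 26.03 f tool [ 0.1  0.8 -0.3] pos tool [ 0.0991 -0.0002  0.0002] 0.0169 [-0.11  0.55  0.02]
0.18 False 27.08 f tool [ 0.5 -0.5 -0. ] pos tool [ 0.1791 -0.0002  0.0002] 0.0167 [-0.12  0.46 -0.03]
30.275 0.01715216157280621 37.995203733444214 exp O,tip [0.59819326 0.18003915 0.1735    ] [0.45649381 0.22924551 0.1735    ]
scene [[312.1, 242.7], [363.4, 237.5]] [('dipstick', array([313.3, 241.8]), 0.58), ('dipstick_tip', array([363.6, 239.2]), 0.5)]
side [[252.7, 256.4], [306.1, 286.0]] [('dipstick', array([253.4, 256.8]), 0.77), ('dipstick_tip', array([306.4, 284.4]), 0.83)]
```

View pics/fin.png

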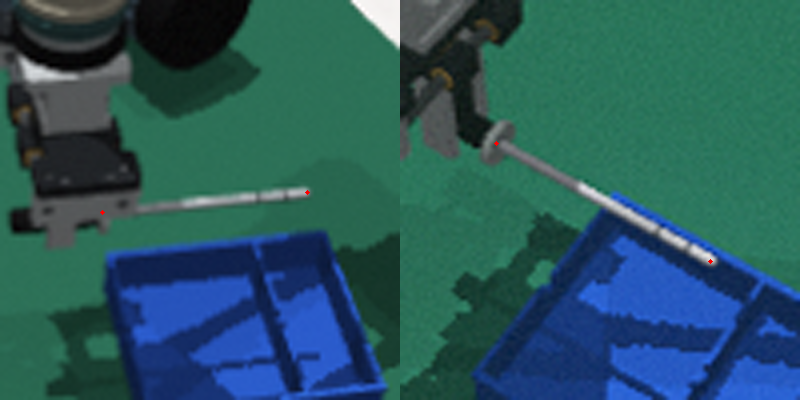

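The rod is level, with its collar and tip right on the projected points at 0.17 m height, over the tray. I'm handing it in.

```bash
python3 -c "
from plant import r
print(r.sign_off())"
```

```text
the job is handed in; nothing more can be done
None
```

I handed the job in at about 30 s: the dipstick was seated in the tube (held with about 9 N), drawn right out, and is now held level and still about 0.17 m up with its tip over the drip tray; `sign_off` gave no verdict.

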